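# Clamp an aluminium profile in its bracket with a U-bolt

### The arm

A 6-joint arm with a two-finger parallel gripper is mounted at the origin on the work surface. World frame = base frame: x ahead of the robot, y to its left, z up, the work surface at z = 0. Lengths are in mm, angles in rad, forces in N, time in s.
With the tool pointing down it reaches from about 350 to 775 mm from the base axis. Payload 7.3 kg.
Tool frame: the origin (TCP) lies midway between the tips of the shut fingers; the grasp point (between the pads) lies 19 mm behind it; x points along the fingers, y is the direction in which the jaws open and shut, and the axes are right-handed (so a half turn about x gives the same grasp; the last joint's range is limited). The gripper opens to 92 mm and grips with 3 to 60 N. Pads are 19 mm wide; open, the fingers measure 130 mm over their backs; the gripper's body (75 mm by 190 mm) begins 47 mm behind the grasp point.
Start: joints at [1.104, 0.342, 1.524, -0, 1.275, -0.146], TCP at [165.533, 498.243, 201.241] pointing down, gripper open.
Joint ranges: [-2.53, 2.53], [-0.77, 2.02], [0.04, 2.7], [-1, 4.14], [0.28, 2.66], [-3.11, 3.11]. Speed limits (rad/s): [2.57, 2.57, 3.14, 3.14, 3.14, 3.14].

### API

Orientations are given as [roll, pitch, yaw] about the fixed x, y, z axes, in that order (R = Rz(yaw) Ry(pitch) Rx(roll)).
In Python, from plant import bot gives the robot as it stands. The module is installed in compiled form; this text tells all that it offers.
- The arm moves only by the shell command python3 -m handwheel 'ROWS' [OPENING]. ROWS is JSON, a list that holds one entry, the list of rows, each a list of 4 numbers: the shift along the tool's x, y, z in cm, then the turn about the tool's x in rad. A call has 1 to 8 rows; each row shifts and turns the commanded pose from where the row before left it, along the tool's axes as they then stand; what a row does not reach is not made up. A row lasts 1/12 s, in which the tool goes at most 41.7 mm and 7.16 degrees, less where a joint would pass 70% of its speed; a pose out of reach is approached as far as the arm can. A call is refused whole if a number of a shift passes 4.17 or a number of a turn 0.125, either way. A call with a gripper value outside its range is refused whole. OPENING is the opening, from 0 (shut) to 1 (fully open), set as the call begins (- or left out, the last holds). The fingers move at their own pace and stop on an object; the grip force is fixed at half the most. Time passes only in rows, so rows that do not move let the fingers close. It gives the time, the measured TCP pose, the force and the opening at its end, in the units of the state.
- bot.get_obs(): the state, without advancing time (a new reading comes with each control period).
- bot.capture(name): name is "scene" or "top" or "wrist"; returns (picture, depth): 480x640x3 uint8, red, green, blue; 480x640 float32, mm along the optical axis (not along the pixel's ray), 0 where there is no reading.
- bot.camera_model(name): a dict with "fx", "fy", "cx", "cy" (pixels), "position" and "rotation" of the camera in the world. Camera axes: x right, y down, z forward; pixel columns grow to the right and rows downward; lengths in mm; the calibration is good to about 2 mm. A picture is of the moment at which its call begins: read the wrist's pose just before it. camera_model takes no time and is no camera call; for the wrist camera it gives the pose at the moment of the call.
- bot.close_job(): hands the job in, once; it reports no verdict.
Trained networks look in the newest picture that a camera, given by its name, has taken for a name from the list of things; names that differ only in an ending like _2 or _b are one class to them, and where a whole thing is asked for, a point or a joint stands for the part that bears it (a point fixed in the world has none). Each returns a list of dicts, best first, with "conf" (0 to 1); they miss things now and then, are a little off and sometimes report something else, mostly with a low value. They report only what shows in the picture. A call takes as long as a camera call. They do not tell look-alikes from the thing itself.
- bot.find_in(camera, label): "bbox" ([left, top, width, height] in pixels, round what is visible of it).
- bot.spot_point(camera, label): "point" ([column, row] in pixels: a listed point, or the origin of a listed thing).
The state is a dict: "time": time; "joint_positions": joint angles; "dq": joint speeds; "tau": joint torques, N m; "tool_pos": TCP position; "tcp_rot": TCP orientation; "contact_force": force on the tool from outside, world axes, zero at the start; "moment": the same for the moment, N m; "grip_width": finger opening in mm.
Only numpy, scipy, OpenCV 4.12 (cv2) and the standard library are available. Lean on these libraries where they do the work, as an engineer would, in place of code of your own. Each camera call takes 0.05 s, during which the arm holds its last target.

### The job

Lay the loose aluminium profile lengthways in the cradle of the grey clamp bracket, roughly centred, and let go of it. Then take the wider of the two U-bolts from the wooden rack, put it astride the profile with both legs down through the two holes of the bracket, and push it fully home so that its crown rests on the profile. Leave the narrower U-bolt in the rack, and the other things on the bench where they are.

Things in the scene. Friction and masses are not known exactly. Their poses are not given: they have to be found in the camera images.
- bracket_seat (a point): Grey steel clamp bracket fixed to the bench, left or right: level plate 110 mm (x) by 100 (y), 12 thick, on side walls, open below. Point: centre of its top face, 60 mm above the bench; x along the cradle, z up. Dark guide lips at x = +/-45 mm (14 long) leave a cradle 33 mm wide in y, open at both ends, upright to 10 mm above the plate, then flaring to 20 mm.
- hole_left (a point): Centre of the mouth (top of plate) of one of the bracket's two vertical through holes, 14 mm diameter with a 2 mm chamfer, at y = +24 mm from the plate's centre. Axes as the bracket's.
- hole_right (a point): The same for the other hole, at y = -24 mm.
- profile_center (a point): Loose aluminium T-slot profile with dark grooves, 180 mm long (its x), 30 by 30 mm section, 0.17 kg, lying flat on the bench in front of the robot. Point: its centre, 15 mm above its underside. Laid in the cradle its x is parallel to the bracket's x (either way round) and its centre is 15 mm above the plate.
- wide_ubolt_crown (a point): Wider square U-bolt, plain steel, 0.17 kg, stands legs down in the rack. Point: centre of its crown bar, 58 mm long (y), 12 thick (x), 22 high (z up); in the rack 86 mm above the bench. Legs 10 mm diameter at y = +/-24 mm end 76 mm below the point, tips tapered to 6 mm. Same after a half turn about z. Fully home, the crown's underside is on the profile, the point 41 mm above the plate.
- narrow_ubolt_crown (a point): The narrower U-bolt: same steel, thickness and height, crown 42 mm long, legs 32 mm apart centre to centre, too narrow for the profile. Stands in the rack's other slot. Point: centre of its crown bar.
- rack: Wooden block fixed to the bench, 125 mm (x) by 90 (y) by 45 high, origin under its centre. Two slots along y at x = -38 and +38 mm, 13 mm wide, 64 long, 35 deep, a U-bolt standing in each, crown along the rack's y; which is where varies. It stands on the other side from the bracket.
- spool: Bystander: black spool of orange filament lying flat, 130 mm diameter, 55 mm high, origin under its centre.
- jar: Bystander: clear screw jar with grey cap, 64 mm diameter, 75 mm high, origin under its centre.
- printed_part: Bystander: white printed honeycomb, 140 by 130 by 30 mm, origin under its centre.
- batten: Bystander: wooden batten, 200 by 45 by 22 mm, origin under its centre.
- wrench: Bystander: steel wrench lying flat on the bench.
- offcut: Bystander: plywood offcut, 70 by 40 by 20 mm, near the robot, origin under its centre.
Not all that is in view belongs to the job. What is shaped like the part that bears wide_ubolt_crown but green is not meant.

How it is judged:
By the outcome, as a careful person would: the job done as asked, in the order asked, and still so for the second after the job is handed in, with the robot touching nothing.
It also fails if it takes over 61 s, if anything falls off the work surface, if the arm or the gripper's body presses on something with over 40 N, if the wrist force passes 120 N, or if a joint passes its speed limit or range.

## Working session

There is one attempt and no reset: what is moved stays moved. The work goes in short steps, Python scripts to look and compute and a shell command to move; the robot and the scene stay as the last step left them, time stands still between calls to the robot, and variables do not carry over. Pictures are saved under pics/ and viewed, and the job is handed in when it is done.

```bash
mkdir -p pics; python3 - <<'E'
from plant import bot
import cv2
o=bot.get_obs(); print(o)
for n in ("scene","top"):
    im,d=bot.capture(n); cv2.imwrite(f"pics/{n}0.png",im[:,:,::-1])
    m=bot.camera_model(n); print(n,{k:(v.tolist() if hasattr(v,'tolist') else v) for k,v in m.items()})
    for l in ("bracket_seat","hole_left","hole_right","profile_center","wide_ubolt_crown","narrow_ubolt_crown","rack"):
        print(l,[(round(r['conf'],2),[round(float(x)) for x in r['point']]) for r in bot.spot_point(n,l)][:3])
print(bot.get_obs()['time'])
E
```

```text
{'time': 0.0, 'joint_positions': array([ 1.10399299e+00,  3.42711320e-01,  1.52504246e+00, -1.14289847e-05,
        1.27543090e+00, -1.45970831e-01]), 'dq': array([-0.00046659,  0.00020785,  0.00050263, -0.00053143, -0.00267685,
       -0.00064111]), 'tau': array([ 1.49166641e-03, -4.31238878e+01, -2.44227934e+01,  7.19159818e-02,
        5.57240762e-02, -1.14369861e-04]), 'tool_pos': array([165.3162485 , 497.79701023, 200.54205506]), 'tcp_rot': array([-1.70990258,  1.56920426, -2.03073175]), 'contact_force': array([-0.01807066,  0.71747387, -0.49223108]), 'moment': array([ 0.01331137,  0.00834294, -0.02667968]), 'grip_width': 91.8865982134816}
scene {'fx': 544.7526704967356, 'fy': 544.7526704967356, 'cx': 312.2426434208449, 'cy': 231.89812794509433, 'position': [1530.5121055094733, -217.76978077849805, 742.3788285163567], 'rotation': [-2.1485244611945467, 0.020007955269428113, 1.3007874133946347]}
bracket_seat [(0.59, [165, 246])]
hole_left [(0.96, [173, 244]), (0.45, [418, 293])]
hole_right [(0.66, [158, 249]), (0.37, [169, 242])]
profile_center [(0.8, [280, 248])]
wide_ubolt_crown [(0.77, [409, 214]), (0.76, [465, 223])]
narrow_ubolt_crown [(0.73, [399, 238]), (0.52, [395, 199])]
rack [(0.7, [175, 243])]
top {'fx': 592.0202197800243, 'fy': 592.0202197800243, 'cx': 325.51961079648936, 'cy': 234.99099623313126, 'position': [367.8083864290498, 20.27534027972556, 1703.7299797809321], 'rotation': [-3.016954421167005, 0.003903261981757611, -1.5492694558123152]}
bracket_seat [(0.89, [437, 275]), (0.4, [346, 267])]
hole_left [(0.72, [429, 274])]
hole_right [(0.84, [444, 268])]
profile_center [(0.84, [343, 271]), (0.5, [308, 311])]
wide_ubolt_crown [(0.55, [206, 216]), (0.5, [240, 238])]
narrow_ubolt_crown [(0.55, [243, 268])]
rack [(0.74, [327, 175]), (0.7, [246, 256])]
0.8
```

View pics/scene0.png

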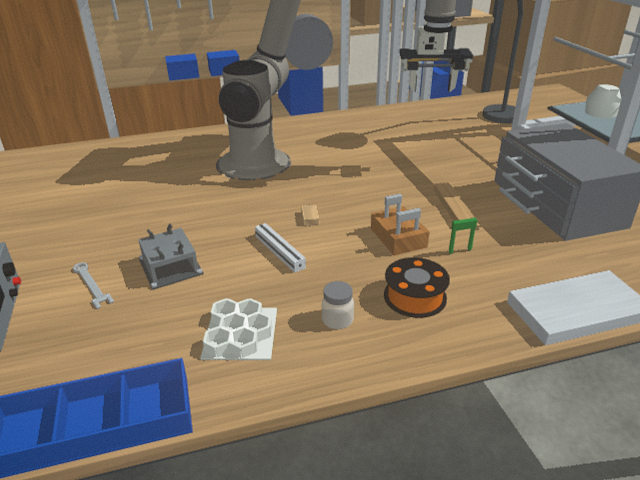

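View pics/top0.png

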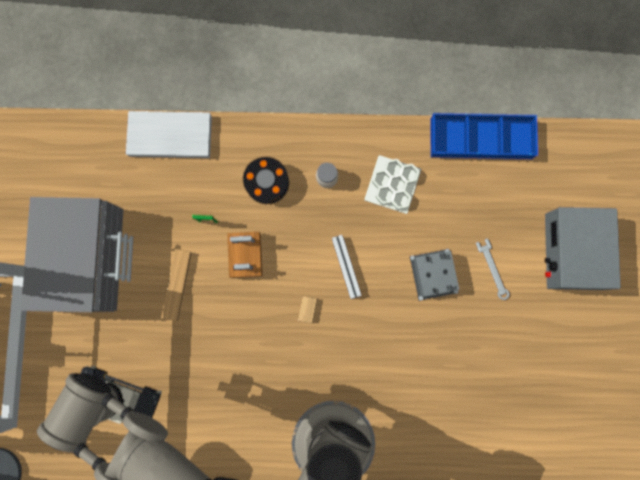

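The top view shows the profile at (346,267), the bracket at (436,275) and the rack at (245,255). Three things could be taken for the wide U-bolt: top (241,239), top (243,267) and a green one at (205,217). I'll check them in a close crop.

```bash
cat > h.py <<'E'
import numpy as np, cv2
from scipy.spatial.transform import Rotation as R
from plant import bot
def RM(r): return R.from_euler('xyz',r).as_matrix()
def deproj(m,u,v,z):
    p=np.stack([(u-m['cx'])/m['fx']*z,(v-m['cy'])/m['fy']*z,z],-1)
    return p@RM(m['rotation']).T+np.array(m['position'])
def cloud(m,d,box=None):
    v,u=np.mgrid[0:480,0:640]; return deproj(m,u.astype(float),v.astype(float),d.astype(float))
def onplane(m,u,v,z):
    o=np.array(m['position']); r=deproj(m,np.float64(u),np.float64(v),np.float64(1))-o
    return o+r*(z-o[2])/r[2]
def proj(m,P):
    c=(np.asarray(P)-np.array(m['position']))@RM(m['rotation'])
    return np.array([c[...,0]/c[...,2]*m['fx']+m['cx'],c[...,1]/c[...,2]*m['fy']+m['cy']]).T
E
python3 - <<'E'
from h import *
s={}
for n in("scene","top"):
    im,d=bot.capture(n); np.savez(f"{n}0.npz",im=im,d=d)
    s[n]=(im,d)
def cr(im,x,y,w,h,W,H): return cv2.resize(im[y:y+h,x:x+w,::-1],(W,H),interpolation=cv2.INTER_CUBIC)
a=cr(s['scene'][0],360,180,130,100,400,300); b=cr(s['top'][0],190,200,100,75,400,300)
c=cr(s['scene'][0],120,210,100,75,400,300); e=cr(s['top'][0],390,235,100,75,400,300)
cv2.imwrite("pics/crop1.png",np.vstack([np.hstack([a,b]),np.hstack([c,e])]))
m=bot.camera_model('top'); P=cloud(m,s['top'][1])
ms=bot.camera_model('scene'); Q=cloud(ms,s['scene'][1])
allp=np.vstack([P.reshape(-1,3)[s['top'][1].ravel()>0],Q.reshape(-1,3)[s['scene'][1].ravel()>0]])
def rect(name,P,d,box,zlo,zhi):
    x,y,w,h=box; p=P[y:y+h,x:x+w].reshape(-1,3); ok=(d[y:y+h,x:x+w].ravel()>0)&(p[:,2]>zlo)&(p[:,2]<zhi); p=p[ok]
    if len(p)<5: print(name,'few',len(p));return
    r=cv2.minAreaRect(p[:,:2].astype(np.float32)); print(name,len(p),'z',np.round(np.percentile(p[:,2],[10,50,90]),1),np.round(r[0],1),np.round(r[1],1),round(r[2],1),np.round(p.mean(0),1))
T=s['top'][1]; S=s['scene'][1]
rect('profile',P,T,(325,225,45,85),18,45)
rect('bracket',P,T,(400,240,75,70),45,68)
rect('rack',P,T,(215,220,60,70),30,60)
rect('uA(top)',P,T,(215,225,60,28),75,115)
rect('uB',P,T,(215,255,60,28),75,115)
rect('uA(scene)',Q,S,(380,185,26,40),70,115)
rect('uB(scene)',Q,S,(395,200,30,50),70,115)
rect('profS',Q,S,(245,215,70,65),20,45)
print(onplane(m,241,239,97),onplane(m,243,267,97))
E
```

```text
profile 678 z [24.  28.9 34.1] [491.8 -28.6] [179.7  31. ] 18.4 [490.7 -28.4  29. ]
bracket 1319 z [54.  59.3 64.2] [ 475.4 -280.3] [109.9 103.2] 12.4 [ 474.6 -278.9   59.1]
rack 1188 z [38.3 44.  49.1] [536.  278.1] [163.  122.7] 4.8 [517.  259.4  43.8]
uA(top) 111 z [ 87.4  95.  100.1] [556.8 263.8] [12.9 57.1] 4.2 [555.8 263.2  94.3]
uB 78 z [86.8 95.  99.9] [481.1 257.5] [12.1 41.9] 4.5 [480.4 257.5  93.8]
uA(scene) 298 z [ 77.3  91.6 101.2] [518.9 248.6] [ 40. 100.] 73.2 [512.9 253.8  90.5]
uB(scene) 310 z [ 76.7  90.  101.2] [527.8 259.2] [84.9 60.7] 12.7 [552.2 265.5  89.8]
profS 844 z [23.1 33.1 35.3] [472.1  33. ] [186.8 158.9] 18.7 [495.1 -19.   31.2]
[553.02444954 261.7045449   97.        ] [476.54321387 253.25561826  97.        ]
```

View pics/crop1.png

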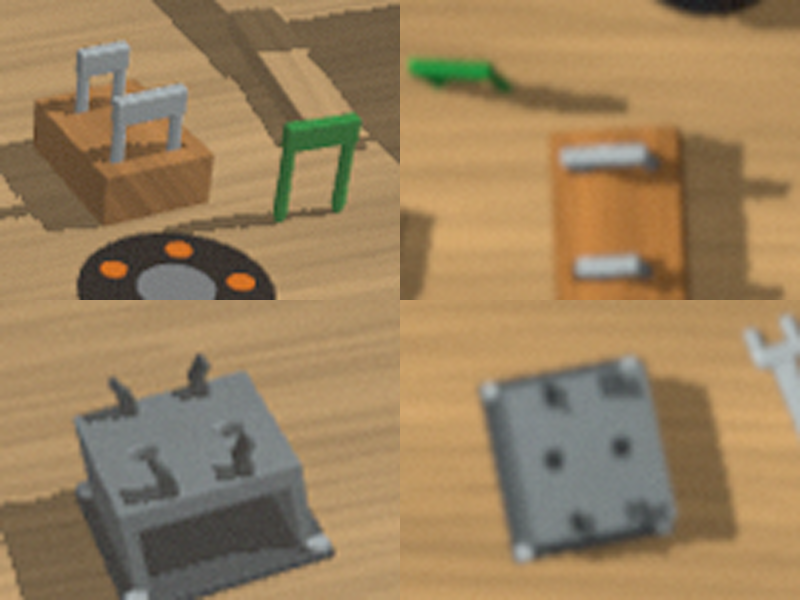

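```bash
cat >> h.py <<'E'
def plan(x,y,z,yaw_deg):
    """delta from measured pose to TCP target; yaw = world direction of tool y (mod 180)."""
    o=bot.get_obs(); M=RM(o['tcp_rot']); p=np.array(o['tool_pos'])
    d=M.T@(np.array([x,y,z])-p)/10
    a=np.degrees(np.arctan2(M[1,1],M[0,1])); t=(yaw_deg-a+90)%180-90
    print('t',round(o['time'],2),'TCP',np.round(p,1),'toolx',np.round(M[:,0],4),'tooly ang',round(a,2),'q6',round(o['joint_positions'][5],2),'F',np.round(o['contact_force'],1),'grip',round(o['grip_width'],1))
    print(' shift cm',np.round(d,2),'turn about tool x rad',round(-np.radians(t),3),'(other way',round(-np.radians(t-np.sign(t)*180),3),')')
    return
E
python3 - <<'E'
from h import *
m=bot.camera_model('top')
a=onplane(m,428.5,275,60);b=onplane(m,445.2,271.8,60);print(a,b,(a+b)/2,np.linalg.norm(a-b),np.degrees(np.arctan2(*(a-b)[[1,0]])))
plan(491,-28.5,200,108.4)
E
```

```text
[ 467.79061539 -256.76993481   60.        ] [ 477.6512669  -303.06131235   60.        ] [ 472.72094114 -279.91562358   60.        ] 47.32994911870962 102.02500297303925
t 0.9 TCP [165.5 498.2 201.3] toolx [ 0.e+00  1.e-04 -1.e+00] tooly ang 71.62 q6 -0.15 F [-0.6  0.9 -0.7] grip 91.7
 shift cm [  0.12 -39.72  47.5 ] turn about tool x rad -0.642 (other way 2.5 )
```

```bash
python3 -m handwheel '[[[0,-2.65,3.17,0],[0,-2.65,3.17,0],[0,-2.65,3.17,0],[0,-2.65,3.17,0],[0,-2.65,3.17,0],[0,-2.65,3.17,0],[0,-2.65,3.17,0],[0,-2.65,3.17,0]]]' && python3 -m handwheel '[[[0,-2.65,3.17,0],[0,-2.65,3.17,0],[0,-2.65,3.17,0],[0,-2.65,3.17,0],[0,-2.65,3.17,0],[0,-2.65,3.17,0],[0,-2.65,3.17,0]]]' && python3 -m handwheel '[[[0,0,0,-0.107],[0,0,0,-0.107],[0,0,0,-0.107],[0,0,0,-0.107],[0,0,0,-0.107],[0,0,0,-0.107],[0,0,0,0]]]'
python3 - <<'E'
from h import *
plan(491,-28.5,200,108.4)
m=bot.camera_model('wrist'); im,d=bot.capture('wrist'); cv2.imwrite('pics/w1.png',im[:,:,::-1])
np.savez('w1.npz',im=im,d=d)
print(m, [ (r['conf'],r['point']) for r in bot.spot_point('wrist','profile_center')])
P=cloud(m,d); ok=(d>0)&(P[...,2]>20)&(P[...,2]<45)&(abs(P[...,0]-491)<110)&(abs(P[...,1]+28)<80)
p=P[ok]; r=cv2.minAreaRect(p[:,:2].astype(np.float32)); print(len(p),r,np.percentile(p[:,2],[10,50,90]))
E
```

```text
time: 1.57
tool_pos: [340.0, 215.4, 201.6]
tcp_rot: [0.804, 1.57, 0.484]
contact_force: [1.4, 0.2, -0.3]
grip_width: 91.6
time: 2.15
tool_pos: [492.2, -31.0, 201.4]
tcp_rot: [0.489, 1.57, 0.168]
contact_force: [-0.0, 1.2, 0.4]
grip_width: 91.8
time: 2.73
tool_pos: [491.4, -29.0, 201.2]
tcp_rot: [0.6, 1.571, 0.925]
contact_force: [-0.6, -0.1, -0.1]
grip_width: 92.1
t 2.73 TCP [491.4 -29.  201.2] toolx [ 1.e-04  1.e-04 -1.e+00] tooly ang 108.62 q6 -2.11 F [-0.6 -0.1 -0.1] grip 92.1
 shift cm [ 0.12  0.06 -0.03] turn about tool x rad 0.004 (other way -3.138 )
{'fx': 430.73903399438814, 'fy': 430.73903399438814, 'cx': 320.213682283997, 'cy': 235.5008473952786, 'position': array([412.0228469 , -55.57504246, 385.43371275]), 'rotation': array([2.83013766e+00, 1.12861848e-03, 1.89488571e+00])} [(0.79, [322.4, 197.0])]
7389 ((491.77880859375, -27.229778289794922), (179.50648498535156, 30.023067474365234), 18.406312942504883) [29.85540991 30.86950727 31.84771226]
```

View pics/w1.png

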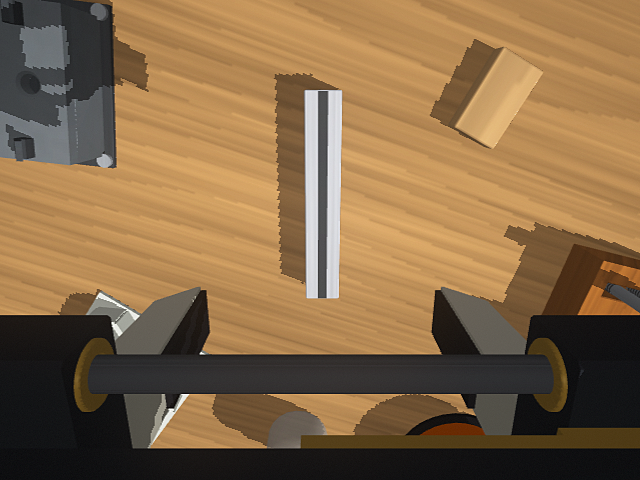

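Wrist view: the profile lies clear at (323,195), and the fit is 179.5 x 30 mm at (491.8, -27.2), 18.4°. I'll go down and grip it.

```bash
python3 -m handwheel '[[[3.5,0.16,0.1,0],[3.5,0,0,0],[3.5,0,0,0],[3.5,0,0,0],[3.0,0,0,0],[1.5,0,0,0],[0.9,0,0,0],[0,0,0,0]]]' && python3 -m handwheel '[[[0,0,0,0],[0,0,0,0],[0,0,0,0],[0,0,0,0],[0,0,0,0],[0,0,0,0],[0,0,0,0]]]' 0.2
python3 -c "
from h import *
plan(491.8,-27.2,6,108.4)"
```

```text
time: 3.5
tool_pos: [490.9, -26.8, 5.6]
tcp_rot: [2.584, 1.568, 2.903]
contact_force: [-0.3, 0.3, -0.4]
grip_width: 91.9
time: 4.08
tool_pos: [492.0, -27.1, 7.5]
tcp_rot: [-0.358, 1.57, -0.037]
contact_force: [-0.3, -0.1, 1.0]
grip_width: 49.7
t 4.08 TCP [492.  -27.1   7.5] toolx [ 6.e-04 -0.e+00 -1.e+00] tooly ang 108.4 q6 -2.1 F [-0.3 -0.1  1. ] grip 49.7
 shift cm [ 0.15 -0.   -0.03] turn about tool x rad -0.0 (other way 3.142 )
```

```bash
python3 -m handwheel '[[[0,0,0,0],[0,0,0,0],[0,0,0,0],[0,0,0,0],[0,0,0,0],[0,0,0,0],[0,0,0,0]]]' 0 && python3 -m handwheel '[[[-2,0,0,0],[-3.5,0,0,0],[-3.5,0,0,0],[-3.5,0,0,0],[-3,0,0,0],[-1.5,0,0,0],[0,0,0,0]]]'
python3 -c "
from h import *
plan(474,-280,180,102.4)"
```

```text
time: 4.67
tool_pos: [491.9, -27.1, 7.2]
tcp_rot: [1.541, 1.571, 1.862]
contact_force: [0.1, 0.2, 0.1]
grip_width: 3.6
time: 5.25
tool_pos: [494.0, -27.5, 181.1]
tcp_rot: [-0.521, 1.563, -0.199]
contact_force: [-0.1, -0.7, -0.8]
grip_width: 0.4
t 5.25 TCP [494.  -27.5 181.1] toolx [ 0.0075 -0.0015 -1.    ] tooly ang 108.41 q6 -2.1 F [-0.1 -0.7 -0.8] grip 0.4
 shift cm [  0.13 -23.33  -9.87] turn about tool x rad 0.105 (other way -3.037 )
```

```bash
python3 - <<'E'
from h import *
m=bot.camera_model('wrist'); im,d=bot.capture('wrist'); cv2.imwrite('pics/w2.png',im[:,:,::-1])
im2,d2=bot.capture('scene'); cv2.imwrite('pics/s2.png',im2[:,:,::-1])
P=cloud(m,d); ok=(d>0)&(P[...,2]>20)&(P[...,2]<45)&(abs(P[...,0]-491)<110)&(abs(P[...,1]+28)<80)
p=P[ok]; r=cv2.minAreaRect(p[:,:2].astype(np.float32)); print(len(p),r,np.percentile(p[:,2],[10,50,90]))
print(bot.get_obs()['grip_width'])
E
```

```text
7782 ((491.7168884277344, -27.265708923339844), (179.3937225341797, 30.049781799316406), 18.420106887817383) [29.88782276 30.85364072 31.82726722]
0.1802544806268566
```

View pics/w2.png

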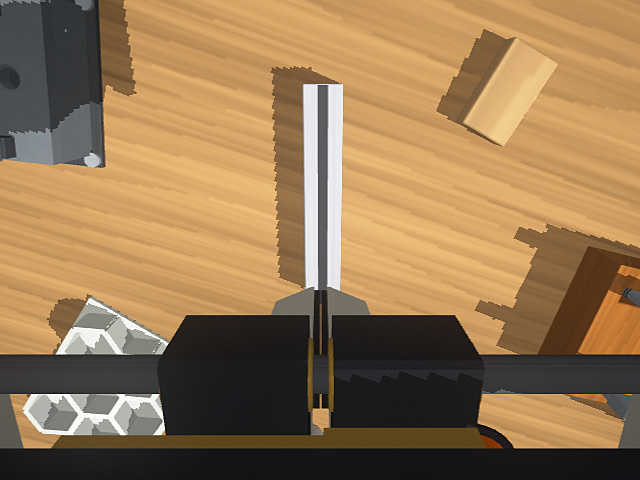

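View pics/s2.png

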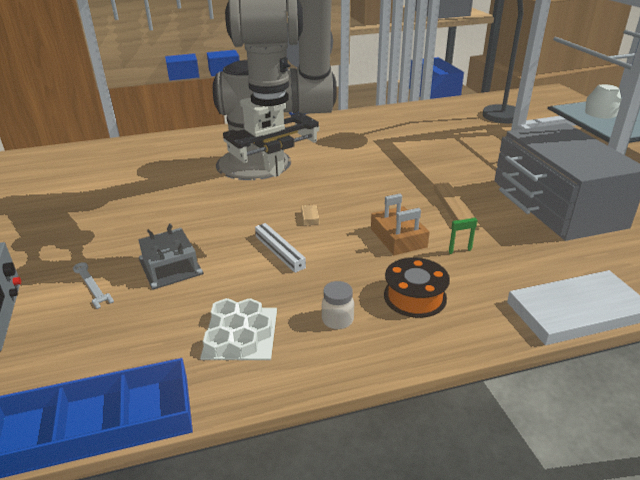

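```bash
python3 - <<'E'
from h import *
o=bot.get_obs();print(o['tool_pos'],o['tcp_rot'],o['joint_positions'])
for n in('wrist','scene','top'):
    m=bot.camera_model(n); print(n,np.round(m['position'],1),np.round(RM(m['rotation']),3).tolist()); print(proj(m,o['tool_pos']),proj(m,[491.7,-27.3,15]),proj(m,[474,-280,60]))
im2,d2=bot.capture('top'); cv2.imwrite('pics/t2.png',im2[:,:,::-1])
ims,ds=bot.capture('scene'); m=bot.camera_model('scene');Q=cloud(m,ds); print('tip scene', ds[172,275],Q[172,275],Q[160,280],'prof',Q[245,278])
E
```

```text
[491.7488278  -27.02262277 177.11132395] [-0.3069805   1.57028145  0.01423343] [-2.10736844e-01  3.04387215e-01  1.64985372e+00  1.23876012e-04
  1.18684982e+00 -2.10279348e+00]
wrist [412.1 -53.4 361.3] [[-0.315, 0.903, 0.292], [0.949, 0.3, 0.095], [-0.001, 0.307, -0.952]]
[320.56294637 285.4162875 ] [320.36941732 203.28632442] [-36.04540973  76.38860931]
scene [1530.5 -217.8  742.4] [[0.267, 0.522, -0.81], [0.964, -0.162, 0.213], [-0.02, -0.838, -0.546]]
[274.77299279 186.37202644] [278.62626809 247.33892929] [165.19881674 245.4483757 ]
top [ 367.8   20.3 1703.7] [[0.022, -0.992, 0.124], [-1.0, -0.021, 0.007], [-0.004, -0.124, -0.992]]
[347.15689352 261.23471106] [345.41673026 265.81379795] [436.88194689 272.93905227]
tip scene 1163.6123 [499.68834947 -25.96356144 215.78157859] [498.93589309 -13.46059854 241.78008819] prof [508.4102511  -31.4682099   33.48036375]
```

View pics/t2.png

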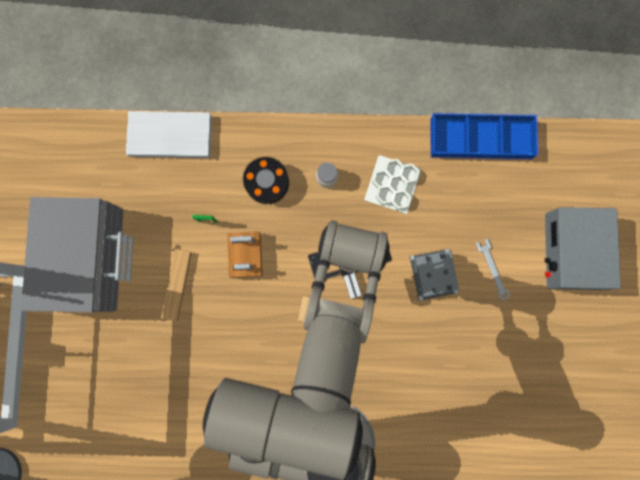

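```bash
python3 - <<'E'
from h import *
o=bot.get_obs();print(o['tool_pos'])
m=bot.camera_model('wrist'); im,d=bot.capture('wrist');P=cloud(m,d)
for r in range(280,320,4): print(r,[np.round(P[r,c],0).tolist() for c in (290,310,335,350)])
ims,ds=bot.capture('scene'); ms=bot.camera_model('scene');Q=cloud(ms,ds)
ok=(ds>0)&(abs(Q[...,0]-492)<40)&(abs(Q[...,1]+27)<70)&(Q[...,2]>60)
print('scene min z near tool',np.sort(Q[ok][:,2])[:10], Q[ok][np.argsort(Q[ok][:,2])[:5]])
cv2.imwrite('pics/s3.png',cv2.resize(ims[90:270,180:360,::-1],(600,600),interpolation=cv2.INTER_CUBIC))
E
```

```text
[490.95157135 -26.90080464 175.75614533]
280 [[570.0, -30.0, -0.0], [551.0, -16.0, 31.0], [544.0, 4.0, 31.0], [552.0, 22.0, 2.0]]
284 [[573.0, -29.0, 1.0], [554.0, -15.0, 31.0], [548.0, 5.0, 32.0], [556.0, 23.0, 1.0]]
288 [[577.0, -27.0, 1.0], [481.0, -35.0, 205.0], [551.0, 6.0, 31.0], [561.0, 25.0, -1.0]]
292 [[581.0, -26.0, 1.0], [482.0, -34.0, 207.0], [478.0, -25.0, 207.0], [563.0, 26.0, 1.0]]
296 [[484.0, -42.0, 211.0], [481.0, -34.0, 211.0], [478.0, -25.0, 211.0], [476.0, -20.0, 211.0]]
300 [[484.0, -41.0, 214.0], [482.0, -34.0, 213.0], [479.0, -25.0, 213.0], [477.0, -20.0, 214.0]]
304 [[483.0, -41.0, 218.0], [481.0, -34.0, 218.0], [478.0, -26.0, 218.0], [477.0, -20.0, 218.0]]
308 [[484.0, -41.0, 220.0], [482.0, -34.0, 219.0], [478.0, -26.0, 221.0], [476.0, -21.0, 221.0]]
312 [[484.0, -41.0, 223.0], [482.0, -34.0, 223.0], [479.0, -26.0, 223.0], [477.0, -21.0, 224.0]]
316 [[459.0, -45.0, 273.0], [481.0, -34.0, 227.0], [455.0, -36.0, 274.0], [454.0, -32.0, 273.0]]
scene min z near tool [204.25775756 206.15477573 207.16781636 207.823853   207.95268211
 208.05941743 208.16929995 208.49167467 208.80095797 209.31641008] [[500.97970195 -24.7238752  204.25775756]
 [500.70566456 -22.36051335 206.15477573]
 [503.30453384 -20.68193538 207.16781636]
 [499.33918188 -21.96644502 207.823853  ]
 [498.93264235 -24.06550257 207.95268211]]
```

View pics/s3.png

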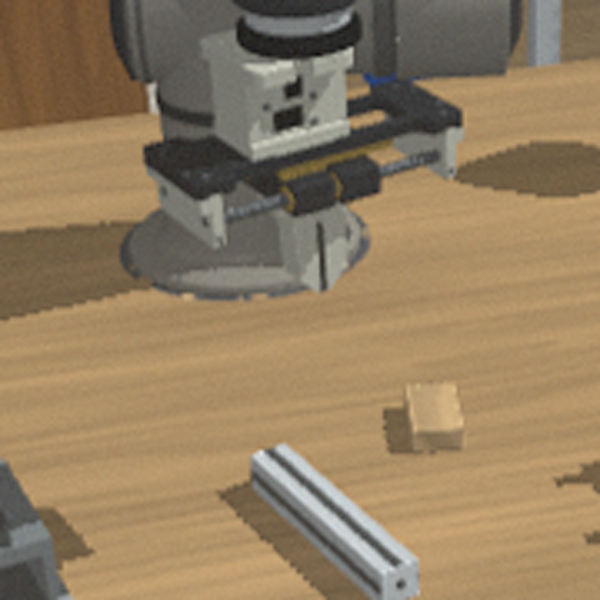

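The grasp missed. Both cameras put the real fingertips about 28 mm behind the reported TCP along the tool x, and the gripper body is shifted by the same amount, so the fingers closed above the profile. The profile hasn't moved. I'll treat the tips as TCP + 28 mm, go down in stages and check.

```bash
python3 -m handwheel '[[[3.5,0,0,0],[3.5,0,0,0],[3.5,0,0,0],[3.0,0,0,0],[1.5,0,0,0],[0.5,0,0,0],[0,0,0,0],[0,0,0,0]]]' 0.8
python3 - <<'E'
from h import *
plan(491.7,-27.3,-20,108.4)
ims,ds=bot.capture('scene'); ms=bot.camera_model('scene');Q=cloud(ms,ds)
cv2.imwrite('pics/s4.png',cv2.resize(ims[130:280,200:350,::-1],(600,600),interpolation=cv2.INTER_CUBIC))
m=bot.camera_model('wrist'); im,d=bot.capture('wrist');P=cloud(m,d)
o=bot.get_obs();print(o['tool_pos'],o['grip_width'])
ok=(d>0)&(P[...,2]<90)&(P[...,2]>35)&(abs(P[...,0]-492)<60)&(abs(P[...,1]+27)<70)
p=P[ok]; print(len(p),np.percentile(p[:,2],[0,1,5]) if len(p) else '')
cv2.imwrite('pics/w4.png',im[:,:,::-1])
E
```

```text
time: 6.22
tool_pos: [492.2, -27.1, 22.5]
tcp_rot: [0.211, 1.571, 0.532]
contact_force: [0.4, -0.9, -0.3]
grip_width: 49.3
t 6.22 TCP [492.2 -27.1  22.5] toolx [ 1.e-04  1.e-04 -1.e+00] tooly ang 108.4 q6 -2.1 F [ 0.4 -0.9 -0.3] grip 49.3
 shift cm [ 4.25  0.   -0.05] turn about tool x rad 0.0 (other way -3.142 )
[492.83253796 -27.24411928  23.33416045] 56.829325428775356
6000 [48.47687797 50.26454895 53.52800965]
```

View pics/s4.png

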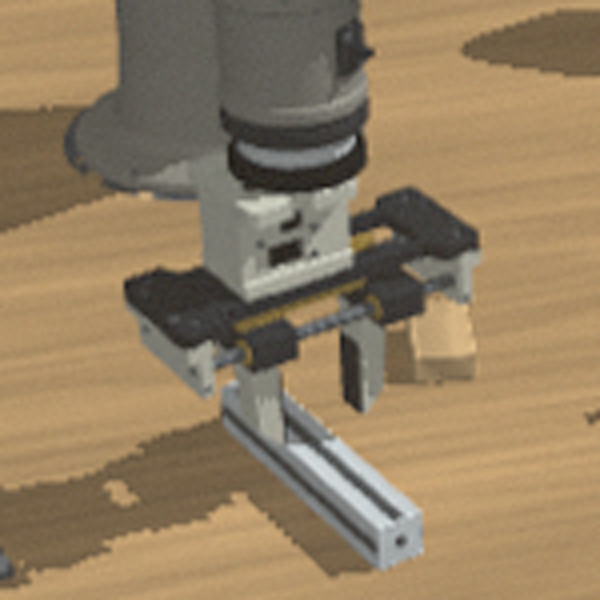

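View pics/w4.png

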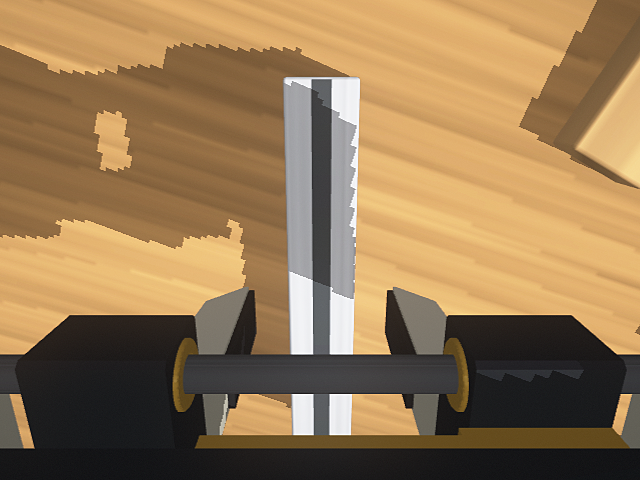

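Wrist and scene views: the fingers straddle the profile (wrist columns 250 and 390) with their tips at z≈50 and the TCP reading 23. I'll go down 42 mm, watching the force.

```bash
python3 -m handwheel '[[[1.5,0,0,0],[1.5,0,0,0],[0.8,0,0,0],[0.4,0,0,0],[0,0,0,0],[0,0,0,0]]]' && python3 -m handwheel '[[[0,0,0,0],[0,0,0,0],[0,0,0,0],[0,0,0,0],[0,0,0,0],[0,0,0,0],[0,0,0,0],[0,0,0,0]]]' 0
python3 -c "
from h import *
plan(491.7,-27.3,-20,108.4)"
```

```text
time: 6.82
tool_pos: [492.4, -27.2, -19.2]
tcp_rot: [-0.447, 1.57, -0.125]
contact_force: [-0.7, -0.1, 0.0]
grip_width: 73.5
time: 7.48
tool_pos: [491.9, -27.1, -19.8]
tcp_rot: [0.58, 1.571, 0.901]
contact_force: [-0.4, 0.1, 0.7]
grip_width: 29.6
t 7.48 TCP [491.9 -27.1 -19.8] toolx [ 1.e-04  1.e-04 -1.e+00] tooly ang 108.4 q6 -2.1 F [-0.4  0.1  0.7] grip 29.6
 shift cm [ 0.02 -0.01 -0.03] turn about tool x rad 0.0 (other way -3.142 )
```

Gripped at 29.6 mm. I'll lift and move over the bracket.

```bash
python3 -m handwheel '[[[-1,0,0,0],[-3,0,0,0],[-4,0,0,0],[-4,0,0,0],[-3,0,0,0],[-1,0,0,0],[0,0,0,0]]]'
python3 -c "
from h import *
plan(474,-279.5,140,102.2)"
```

```text
time: 8.07
tool_pos: [493.5, -27.4, 143.8]
tcp_rot: [-0.524, 1.564, -0.203]
contact_force: [0.1, -0.8, -2.4]
grip_width: 29.9
t 8.07 TCP [493.5 -27.4 143.8] toolx [ 0.0066 -0.0014 -1.    ] tooly ang 108.41 q6 -2.1 F [ 0.1 -0.8 -2.4] grip 29.9
 shift cm [  0.41 -23.3   -9.82] turn about tool x rad 0.108 (other way -3.033 )
```

```bash
python3 -m handwheel '[[[0,-1.5,-0.6,0],[0,-3.1,-1.3,0],[0,-3.9,-1.64,0],[0,-3.9,-1.64,0],[0,-3.9,-1.64,0],[0,-3.4,-1.4,0],[0,-2.1,-0.9,0],[0,-1.5,-0.7,0.054]]]' && python3 -m handwheel '[[[0,0,0,0.054],[0,0,0,0],[0,0,0,0]]]'
python3 - <<'E'
from h import *
plan(474,-279.5,140,102.2)
for n in('wrist','top','scene'):
    m=bot.camera_model(n); im,d=bot.capture(n); np.savez(f'{n}5.npz',im=im,d=d,**{k:np.array(v) for k,v in m.items()}); cv2.imwrite(f'pics/{n}5.png',im[:,:,::-1])
    for l in('hole_left','hole_right','bracket_seat','profile_center'): 
        r=bot.spot_point(n,l); print(n,l,[(round(a['conf'],2),np.round(a['point']).tolist(),np.round(onplane(m,*a['point'],60),1)[:2].tolist()) for a in r][:2])
E
```

```text
time: 8.73
tool_pos: [470.9, -279.5, 138.5]
tcp_rot: [2.309, 1.568, 2.574]
contact_force: [0.1, -0.2, -1.4]
grip_width: 29.7
time: 8.98
tool_pos: [471.6, -276.7, 138.9]
tcp_rot: [2.161, 1.568, 2.375]
contact_force: [1.0, -0.1, -3.3]
grip_width: 29.8
t 8.98 TCP [ 471.6 -276.7  138.9] toolx [-0.0021  0.0021 -1.    ] tooly ang 102.28 q6 -2.46 F [ 1.  -0.1 -3.3] grip 29.8
 shift cm [-0.11 -0.33  0.17] turn about tool x rad 0.001 (other way -3.14 )
wrist hole_left [(0.63, [353.0, 239.0], [470.4, -255.1])]
wrist hole_right [(0.89, [276.0, 240.0], [481.0, -303.5])]
wrist bracket_seat []
wrist profile_center [(0.88, [320.0, 320.0], [532.1, -264.0])]
top hole_left [(0.84, [431.0, 276.0], [464.3, -262.9])]
top hole_right []
top bracket_seat []
top profile_center [(0.91, [444.0, 274.0], [472.0, -298.3])]
scene hole_left [(0.84, [173.0, 240.0], [456.6, -262.8]), (0.53, [311.0, 219.0], [464.0, 59.7])]
scene hole_right [(0.61, [156.0, 247.0], [473.6, -299.4])]
scene bracket_seat [(0.79, [167.0, 244.0], [468.3, -274.9])]
scene profile_center [(0.92, [157.0, 200.0], [257.9, -290.8]), (0.25, [238.0, 333.0], [798.1, -167.2])]
```

View pics/wrist5.png

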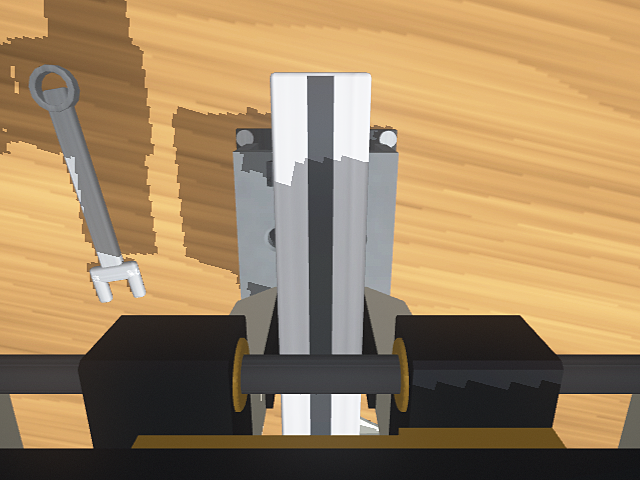

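View pics/scene5.png

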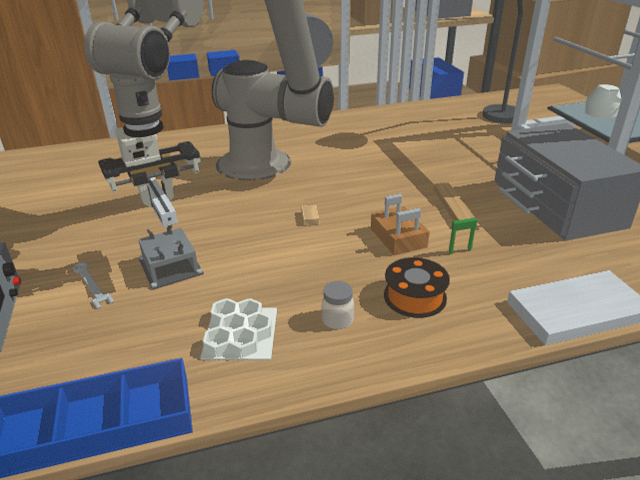

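```bash
python3 - <<'E'
from h import *
for f in('wrist5','scene0','top0'):
    z=np.load(f+'.npz'); n=f[:-1]
    m={k:z[k] for k in('fx','fy','cx','cy','position','rotation')} if 'fx' in z else bot.camera_model(n)
    P=cloud(m,z['d']); near=(z['d']>0)&(np.hypot(P[...,0]-474,P[...,1]+280)<85)
    p=P[near&(abs(P[...,2]-60)<(3 if n!='top' else 7))]
    r=cv2.minAreaRect(p[:,:2].astype(np.float32)); print(f,'plate',len(p),r,np.median(p[:,2]))
    # robust edges
    for th in (11.5,12,12.5,13):
        a=np.radians(th); c,s=np.cos(a),np.sin(a)
        X=p[:,0]*c+p[:,1]*s; Y=-p[:,0]*s+p[:,1]*c
        lo,hi=np.percentile(Y,[0.5,99.5]); l2,h2=np.percentile(X,[.5,99.5]); 
        cx,cy=(l2+h2)/2,(lo+hi)/2; print(th,'w',round(hi-lo,1),round(h2-l2,1),'ctr',round(cx*c-cy*s,1),round(cx*s+cy*c,1))
    if n=='wrist':
        q=P[(z['d']>0)&(P[...,2]>175)&(P[...,2]<215)&(np.hypot(P[...,0]-474,P[...,1]+280)<110)]
        print('held',len(q),cv2.minAreaRect(q[:,:2].astype(np.float32)),np.percentile(q[:,2],[5,50,95]))
E
```

```text
wrist5 plate 8985 ((468.81317138671875, -280.3934326171875), (98.01187133789062, 100.47856140136719), 11.909160614013672) 60.8176726946258
11.5 w 99.7 93.9 ctr 467.1 -280.8
12 w 99.6 93.7 ctr 466.9 -280.8
12.5 w 99.7 93.8 ctr 466.8 -280.8
13 w 100.1 93.9 ctr 466.5 -280.9
held 33573 ((448.23260498046875, -284.85589599609375), (133.5592041015625, 62.334564208984375), 24.45104217529297) [187.93340814 189.56873887 198.65703473]
scene0 plate 529 ((476.6029968261719, -277.259765625), (117.97872924804688, 101.1932144165039), 11.761487007141113) 62.01303233066142
11.5 w 100.4 116.5 ctr 476.2 -277.5
12 w 100.1 116.4 ctr 476.1 -277.5
12.5 w 100.6 116.2 ctr 476.2 -277.7
13 w 101.1 116.1 ctr 476.4 -277.8
top0 plate 1201 ((475.292724609375, -279.9303894042969), (110.0285415649414, 101.62031555175781), 11.974767684936523) 59.53287400602517
11.5 w 99.6 109.0 ctr 475.2 -279.9
12 w 99.8 109.0 ctr 475.2 -279.8
12.5 w 100.0 109.0 ctr 475.4 -279.7
13 w 100.2 109.3 ctr 475.2 -279.7
```

```bash
python3 - <<'E'
from h import *
z=np.load('wrist5.npz'); m={k:z[k] for k in('fx','fy','cx','cy','position','rotation')}
P=cloud(m,z['d']); v,u=np.mgrid[0:480,0:640]
q=P[(z['d']>0)&(abs(P[...,2]-189)<4)&(v<285)&(v>60)&(u>260)&(u<380)]
r=cv2.minAreaRect(q[:,:2].astype(np.float32)); print(len(q),r)
a=np.radians(12.0); Rt=np.array([[np.cos(a),np.sin(a)],[-np.sin(a),np.cos(a)]])
X=q[:,:2]@Rt.T; c=Rt@np.array([474.9,-279.4])
print('profile lateral rel. bracket ctr: Y edges',np.percentile(X[:,1],[.5,99.5])-c[1],'near end X',np.percentile(X[:,0],.3)-c[0])
t=Rt@np.array([471.6,-276.7]); print('TCP at then',t-c)
plan(474.9,-279.4,140,102.0)
E
```

```text
20097 ((416.25640869140625, -288.8295593261719), (68.13662719726562, 30.185344696044922), 12.23384952545166)
profile lateral rel. bracket ctr: Y edges [-11.84591976  17.74417637] near end X -93.28165885412812
TCP at then [-2.66652552  3.3271071 ]
t 9.73 TCP [ 472.4 -277.2  140.2] toolx [ 1.e-04  1.e-04 -1.e+00] tooly ang 102.22 q6 -2.45 F [-0.9 -0.5 -2.5] grip 29.8
 shift cm [ 0.02 -0.26  0.2 ] turn about tool x rad 0.004 (other way -3.138 )
```

```bash
python3 -m handwheel '[[[1,-0.26,0.2,0.004],[2,0,0,0],[2,0,0,0],[1.5,0,0,0],[0,0,0,0],[0,0,0,0]]]'
python3 - <<'E'
from h import *
plan(474.9,-279.4,42,102.0)
z={}
m=bot.camera_model('wrist'); im,d=bot.capture('wrist'); P=cloud(m,d); v,u=np.mgrid[0:480,0:640]
a=np.radians(12.0); Rt=np.array([[np.cos(a),np.sin(a)],[-np.sin(a),np.cos(a)]]); c=Rt@np.array([474.9,-279.4])
o=bot.get_obs()['tool_pos'];zt=o[2]+49.8
q=P[(d>0)&(abs(P[...,2]-zt)<4)&(v<285)&(v>30)&(u>240)&(u<400)];X=q[:,:2]@Rt.T
print(len(q),np.percentile(X[:,1],[.5,99.5])-c[1],np.percentile(X[:,0],.3)-c[0],cv2.minAreaRect(q[:,:2].astype(np.float32)))
p=P[(d>0)&(abs(P[...,2]-60.5)<3)&(np.hypot(P[...,0]-474,P[...,1]+280)<85)];X=p[:,:2]@Rt.T
print('plate',len(p),np.percentile(X[:,1],[.5,99.5])-c[1],np.percentile(X[:,0],.5)-c[0])
cv2.imwrite('pics/w6.png',im[:,:,::-1])
E
```

```text
time: 10.23
tool_pos: [474.5, -279.1, 74.2]
tcp_rot: [2.214, 1.569, 2.423]
contact_force: [0.9, 0.0, -1.2]
grip_width: 29.6
t 10.23 TCP [ 474.5 -279.1   74.2] toolx [-0.0016  0.0014 -1.    ] tooly ang 101.97 q6 -2.45 F [ 0.9  0.  -1.2] grip 29.6
 shift cm [ 3.22 -0.04  0.03] turn about tool x rad -0.0 (other way 3.141 )
20103 [-14.50804193  15.05775165] -90.93499058767065 ((419.04632568359375, -290.9739990234375), (68.03416442871094, 30.2469482421875), 12.158913612365723)
plate 13712 [-49.44143945  50.11927006] -55.06559745306049
```

View pics/w6.png

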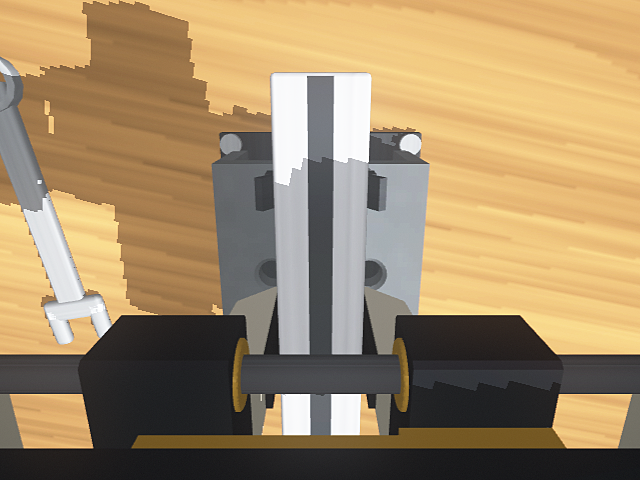

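The view shows the profile between the lips (wrist 263 and 378) and centred to within 0.3 mm on the plate. I'll lower it, watching the force.

```bash
python3 -m handwheel '[[[0.8,0,0,0],[0.8,0,0,0],[0.8,0,0,0],[0.5,0,0,0],[0.2,0,0,0],[0,0,0,0],[0,0,0,0]]]'
python3 -c "
from h import *
plan(474.9,-279.4,40.5,102.0)"
```

```text
time: 10.87
tool_pos: [475.0, -279.4, 44.1]
tcp_rot: [1.608, 1.571, 1.817]
contact_force: [-0.5, -0.5, -1.5]
grip_width: 29.9
t 10.87 TCP [ 475.  -279.4   44.1] toolx [-0.e+00  1.e-04 -1.e+00] tooly ang 101.99 q6 -2.45 F [-0.5 -0.5 -1.5] grip 29.9
 shift cm [ 0.36 -0.   -0.01] turn about tool x rad -0.0 (other way 3.141 )
```

```bash
python3 -m handwheel '[[[0.15,0,0,0],[0.15,0,0,0],[0.05,0,0,0],[0,0,0,0],[0,0,0,0]]]' && python3 -m handwheel '[[[0,0,0,0],[0,0,0,0],[0,0,0,0],[0,0,0,0],[0,0,0,0]]]' 0.6
python3 -c "
from h import *
plan(474.9,-279.4,40.5,102.0)"
```

```text
time: 11.28
tool_pos: [474.9, -279.3, 40.7]
tcp_rot: [0.352, 1.571, 0.561]
contact_force: [0.5, -0.5, -1.8]
grip_width: 29.8
time: 11.7
tool_pos: [475.0, -279.4, 40.8]
tcp_rot: [-0.613, 1.57, -0.404]
contact_force: [0.0, 0.9, 0.4]
grip_width: 54.1
t 11.7 TCP [ 475.  -279.4   40.8] toolx [ 3.e-04 -1.e-04 -1.e+00] tooly ang 101.99 q6 -2.45 F [0.  0.9 0.4] grip 54.1
 shift cm [ 0.03  0.   -0.01] turn about tool x rad -0.0 (other way 3.141 )
```

```bash
python3 -m handwheel '[[[-1,0,0,0],[-3,0,0,0],[-4,0,0,0],[-4,0,0,0],[-3,0,0,0],[-1,0,0,0],[0,0,0,0]]]'
python3 - <<'E'
from h import *
m=bot.camera_model('wrist'); im,d=bot.capture('wrist'); P=cloud(m,d); v,u=np.mgrid[0:480,0:640]
a=np.radians(12.0); Rt=np.array([[np.cos(a),np.sin(a)],[-np.sin(a),np.cos(a)]]); c=Rt@np.array([474.9,-279.4])
near=(d>0)&(np.hypot(P[...,0]-474,P[...,1]+280)<110)
q=P[near&(abs(P[...,2]-90.5)<3.5)];X=q[:,:2]@Rt.T
print(len(q),np.median(q[:,2]),cv2.minAreaRect(q[:,:2].astype(np.float32)),np.percentile(X,[.5,99.5],axis=0)-c)
cv2.imwrite('pics/w7.png',im[:,:,::-1])
plan(556.8,263.8,180,4.2)
E
```

```text
time: 12.28
tool_pos: [476.2, -280.3, 204.6]
tcp_rot: [-0.865, 1.564, -0.655]
contact_force: [0.1, 0.1, -0.3]
grip_width: 55.0
10179 90.85963641489434 ((474.50335693359375, -279.5260009765625), (179.47958374023438, 30.044189453125), 11.959277153015137) [[-89.51477873 -14.85396417]
 [ 87.19818038  14.78201747]]
t 12.33 TCP [ 475.2 -279.6  201.9] toolx [ 0.0021 -0.0015 -1.    ] tooly ang 101.99 q6 -2.45 F [-0.2 -0.2 -0.9] grip 55.2
 shift cm [ 2.12 51.46 19.26] turn about tool x rad -1.435 (other way 1.707 )
```

View pics/w7.png

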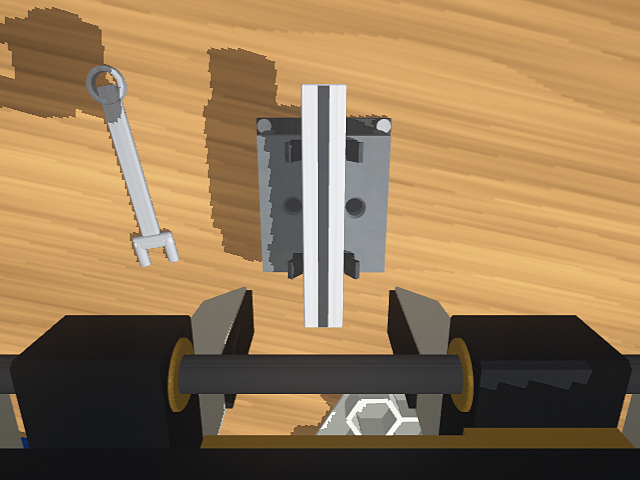

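The view shows the profile lying flat in the cradle: top z 90.9, centre (474.5, -279.5), 11.96°, holes at (292,205) and (356,207). On to the rack.

```bash
python3 -m handwheel '[[[0,2.0,0.75,0],[0,3.8,1.42,0],[0,3.8,1.42,0],[0,3.8,1.42,0],[0,3.8,1.42,0],[0,3.8,1.42,0],[0,3.8,1.42,0],[0,3.8,1.42,0]]]' && python3 -m handwheel '[[[0,3.8,1.42,0],[0,3.8,1.42,0],[0,3.8,1.42,0],[0,3.8,1.42,0],[0,3.8,1.42,0],[0,3.0,1.12,0],[0,2.0,0.75,0],[0,0.8,0.3,0.12]]]' 0.5 && python3 -m handwheel '[[[0,0,0,0.12],[0,0,0,0.12],[0,0,0,0.12],[0,0,0,0.12],[0,0,0,0.12],[0,0,0,0.12],[0,0,0,0.12],[0,0,0,0.12]]]' && python3 -m handwheel '[[[0,0,0,0.12],[0,0,0,0.12],[0,0,0,0.12],[0,0,0,0.12],[0,0,0,0.12],[0,0,0,0],[0,0,0,0]]]'
python3 - <<'E'
from h import *
plan(556.8,263.8,180,4.2)
m=bot.camera_model('wrist'); im,d=bot.capture('wrist'); P=cloud(m,d)
cv2.imwrite('pics/w8.png',im[:,:,::-1])
for c in((556,264),(481,257)):
    q=P[(d>0)&(np.hypot(P[...,0]-c[0],P[...,1]-c[1])<36)&(abs(P[...,2]-97.5)<3.5)]
    if len(q)>20: print(c,len(q),np.median(q[:,2]),cv2.minAreaRect(q[:,:2].astype(np.float32)))
E
```

```text
time: 13.0
tool_pos: [518.7, 24.7, 198.5]
tcp_rot: [2.811, 1.567, 3.02]
contact_force: [1.9, -0.8, -0.7]
grip_width: 55.3
time: 13.67
tool_pos: [557.8, 287.5, 197.4]
tcp_rot: [-3.071, 1.566, -2.978]
contact_force: [-0.3, 0.7, -0.6]
grip_width: 46.0
time: 14.33
tool_pos: [558.1, 284.0, 197.8]
tcp_rot: [-1.935, 1.566, -2.811]
contact_force: [-0.1, -0.1, -0.2]
grip_width: 45.7
time: 14.92
tool_pos: [558.4, 284.1, 198.6]
tcp_rot: [-1.336, 1.567, -2.803]
contact_force: [-0.3, 0.3, 0.8]
grip_width: 45.7
t 14.92 TCP [558.4 284.1 198.6] toolx [-0.0034 -0.0012 -1.    ] tooly ang 5.94 q6 0.24 F [-0.3  0.3  0.8] grip 45.7
 shift cm [ 1.87 -0.37  2.  ] turn about tool x rad 0.03 (other way -3.111 )
(556, 264) 1308 97.60882548063475 ((556.9664306640625, 265.36859130859375), (12.043100357055664, 57.7613639831543), 4.387595176696777)
(481, 257) 987 97.44468660296513 ((481.3215637207031, 259.66552734375), (12.528877258300781, 41.99872970581055), 3.880065441131592)
```

View pics/w8.png

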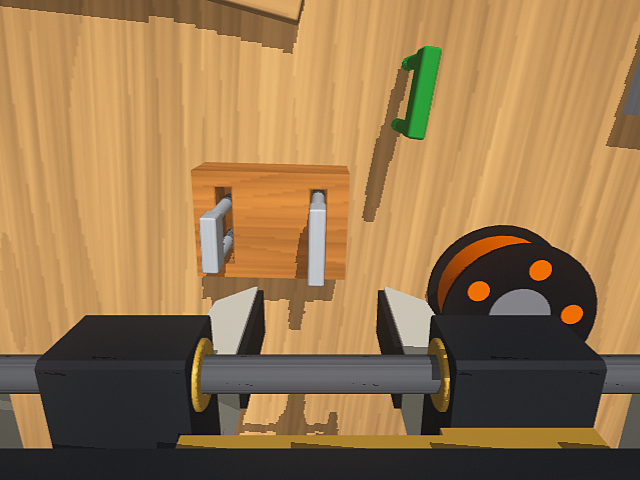

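The wide U-bolt is confirmed at wrist (317,245): crown 57.8 mm, at (557.0, 265.4), 4.3°. The narrow one is at (210,245) at 42 mm, and the green one at (425,92) is not meant.

```bash
python3 -m handwheel '[[[0,-0.3,1.9,0.03],[3.5,0,0,0],[3.5,0,0,0],[2.5,0,0,0],[1,0,0,0],[0,0,0,0],[0,0,0,0]]]'
python3 - <<'E'
from h import *
plan(557,265.4,51,4.3)
m=bot.camera_model('wrist'); im,d=bot.capture('wrist'); P=cloud(m,d)
cv2.imwrite('pics/w9.png',im[:,:,::-1])
plan(557,265.4,51,4.3)
E
```

```text
time: 15.55
tool_pos: [558.5, 265.4, 96.2]
tcp_rot: [2.261, 1.571, 0.762]
contact_force: [0.2, 0.4, 0.7]
grip_width: 46.0
t 15.55 TCP [558.5 265.4  96.2] toolx [ 2.e-04  2.e-04 -1.e+00] tooly ang 4.09 q6 0.25 F [0.2 0.4 0.7] grip 46.0
 shift cm [ 4.52 -0.15 -0.01] turn about tool x rad -0.004 (other way 3.138 )
t 15.6 TCP [559.2 265.7  97.3] toolx [ 2.4e-03  9.0e-04 -1.0e+00] tooly ang 4.07 q6 0.25 F [1.1 0.9 1.3] grip 46.0
 shift cm [ 4.63 -0.23  0.02] turn about tool x rad -0.004 (other way 3.138 )
```

View pics/w9.png

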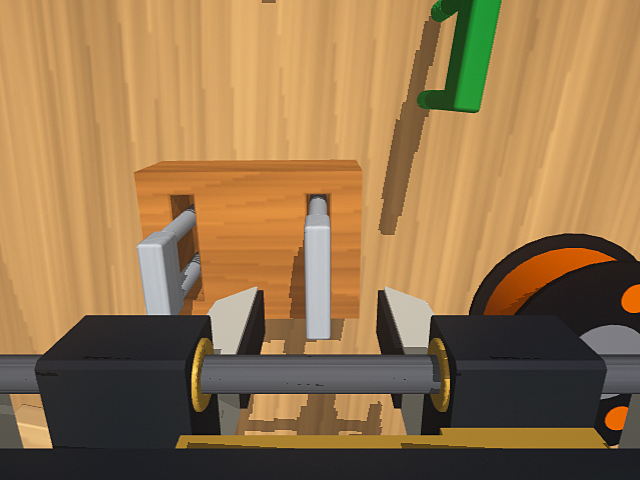

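```bash
python3 -m handwheel '[[[1.5,-0.18,0,-0.004],[1.5,0,0,0],[1.0,0,0,0],[0.55,0,0,0],[0,0,0,0],[0,0,0,0]]]'
python3 -c "
from h import *
plan(557,265.4,51,4.3)
m=bot.camera_model('wrist'); im,d=bot.capture('wrist'); cv2.imwrite('pics/w10.png',im[:,:,::-1])
plan(557,265.4,51,4.3)"
```

```text
time: 16.1
tool_pos: [556.9, 265.3, 51.0]
tcp_rot: [1.873, 1.57, 0.377]
contact_force: [0.6, 0.7, 0.5]
grip_width: 46.0
t 16.1 TCP [556.9 265.3  51. ] toolx [ 1.2e-03  5.0e-04 -1.0e+00] tooly ang 4.25 q6 0.25 F [0.6 0.7 0.5] grip 46.0
 shift cm [ 0.    0.01 -0.01] turn about tool x rad -0.001 (other way 3.141 )
t 16.15 TCP [557.1 265.4  51.3] toolx [ 1.7e-03  7.0e-04 -1.0e+00] tooly ang 4.25 q6 0.25 F [ 0.4 -0.4  0.5] grip 46.2
 shift cm [ 0.03 -0.01 -0.  ] turn about tool x rad -0.001 (other way 3.141 )
```

View pics/w10.png

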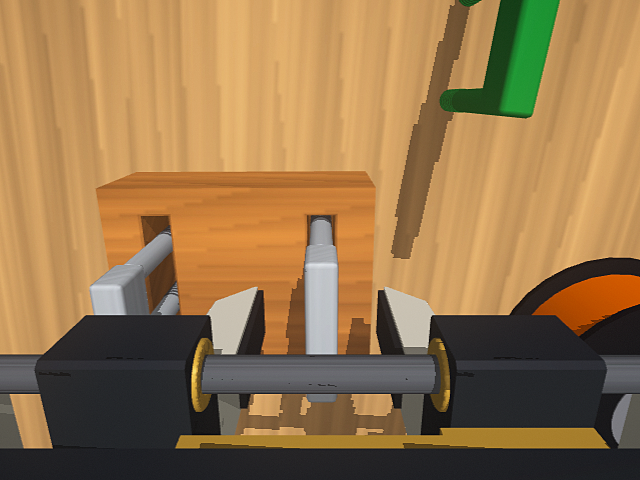

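The crown (321,310) is centred between the fingers (262 and 378). I'll close and lift.

```bash
python3 -m handwheel '[[[0,0,0,0],[0,0,0,0],[0,0,0,0],[0,0,0,0],[0,0,0,0],[0,0,0,0],[0,0,0,0]]]' 0 && python3 -m handwheel '[[[-0.5,0,0,0],[-1.5,0,0,0],[-2,0,0,0],[-2,0,0,0],[-3,0,0,0],[-3,0,0,0],[-2.5,0,0,0],[-0.5,0,0,0]]]'
python3 -c "
from h import *
m=bot.camera_model('wrist'); im,d=bot.capture('wrist'); cv2.imwrite('pics/w11.png',im[:,:,::-1])
plan(474.6,-279.5,200,12.0)"
```

```text
time: 16.73
tool_pos: [556.4, 265.1, 50.3]
tcp_rot: [2.42, 1.571, 0.923]
contact_force: [-0.6, 0.0, 0.5]
grip_width: 11.6
time: 17.4
tool_pos: [558.2, 265.8, 205.5]
tcp_rot: [1.834, 1.563, 0.337]
contact_force: [0.7, 0.3, -1.8]
grip_width: 12.1
t 17.45 TCP [557.8 265.6 204. ] toolx [ 0.0063  0.0021 -1.    ] tooly ang 4.24 q6 0.25 F [ 0.1  0.8 -1.8] grip 11.7
 shift cm [  0.23 -12.34  53.75] turn about tool x rad -0.135 (other way 3.006 )
```

View pics/w11.png

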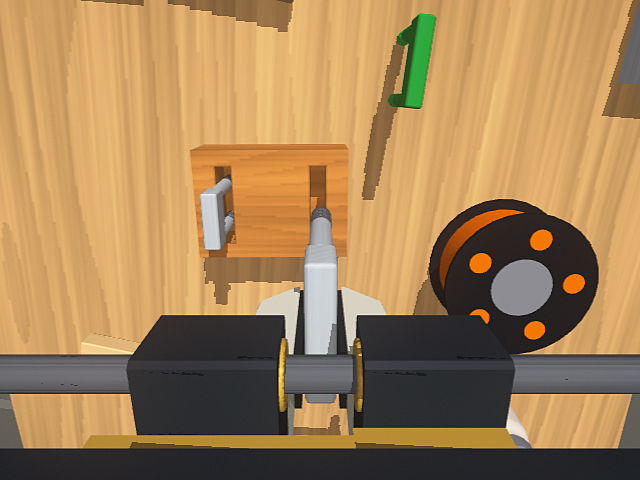

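```bash
python3 -m handwheel '[[[0,-0.4,1.8,0],[0,-0.8,3.5,0],[0,-0.9,3.9,0],[0,-0.9,3.9,0],[0,-0.9,3.9,0],[0,-0.9,3.9,0],[0,-0.9,3.9,0],[0,-0.9,3.9,0]]]' && python3 -m handwheel '[[[0,-0.9,3.9,0],[0,-0.9,3.9,0],[0,-0.9,3.9,0],[0,-0.9,3.9,0],[0,-0.9,3.9,0],[0,-0.74,3.25,0],[0,-0.5,2.2,0],[0,-0.3,1.3,0]]]' && python3 -m handwheel '[[[0,0,0,-0.045],[0,0,0,-0.045],[0,0,0,-0.045],[0,0,0,0],[0,0,0,0]]]'
python3 -c "
from h import *
plan(474.6,-279.5,200,12.0)
m=bot.camera_model('wrist'); im,d=bot.capture('wrist'); cv2.imwrite('pics/w12.png',im[:,:,::-1]); np.savez('wrist12.npz',im=im,d=d,**{k:np.array(v) for k,v in m.items()})
plan(474.6,-279.5,200,12.0)"
```

```text
time: 18.12
tool_pos: [510.1, -27.5, 198.4]
tcp_rot: [-1.867, 1.568, 2.92]
contact_force: [0.7, -0.4, -1.1]
grip_width: 12.3
time: 18.78
tool_pos: [469.4, -294.5, 198.1]
tcp_rot: [-2.19, 1.568, 2.593]
contact_force: [-0.5, 0.5, -1.7]
grip_width: 11.5
time: 19.2
tool_pos: [470.7, -291.3, 199.2]
tcp_rot: [-2.622, 1.569, 2.299]
contact_force: [-0.3, -0.7, -1.6]
grip_width: 11.9
t 19.2 TCP [ 470.7 -291.3  199.2] toolx [-0.0013  0.0015 -1.    ] tooly ang 11.93 q6 -0.9 F [-0.3 -0.7 -1.6] grip 11.9
 shift cm [-0.08  0.62 -1.08] turn about tool x rad -0.001 (other way 3.14 )
t 19.25 TCP [ 470.8 -291.4  199.5] toolx [-0.001   0.0012 -1.    ] tooly ang 11.93 q6 -0.9 F [ 0.5  0.  -2.4] grip 11.9
 shift cm [-0.05  0.62 -1.09] turn about tool x rad -0.001 (other way 3.14 )
```

View pics/w12.png

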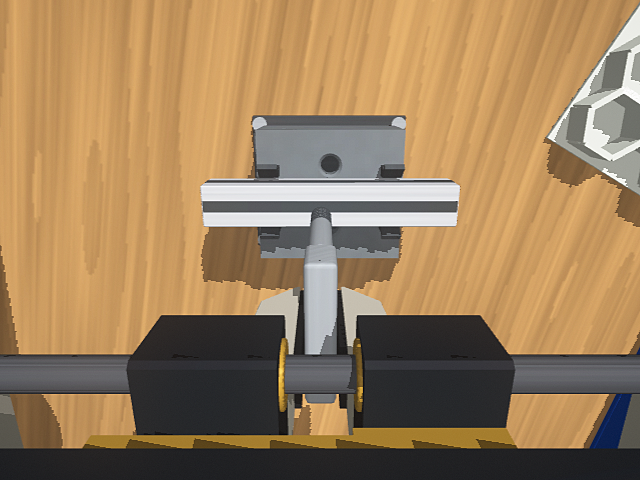

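```bash
cat > ub.py <<'E'
from h import *
def ub(z,ctr=(474.7,-279.4),ang=12.0):
    m={k:z[k] for k in('fx','fy','cx','cy','position','rotation')}; im,d=z['im'],z['d']; P=cloud(m,d); v,u=np.mgrid[0:480,0:640]
    a=np.radians(ang); Rt=np.array([[np.cos(a),np.sin(a)],[-np.sin(a),np.cos(a)]]); c=Rt@np.array(ctr)
    box=(d>0)&(u>285)&(u<355)&(v>195)&(v<352)
    # TCP in bracket frame from camera: tool z ref
    q=P[box]; zmax=np.median(q[q[:,2]>P[300:345,312:328,2].mean()-3][:,2])
    t=P[box&(abs(P[...,2]-zmax)<3)]; X=t[:,:2]@Rt.T-c
    print('crown top z',round(zmax,1),'n',len(t),'x edges',np.round(np.percentile(X[:,0],[1,99]),1),'near y edge',np.round(np.percentile(X[:,1],99.7),1),cv2.minAreaRect(t[:,:2].astype(np.float32)))
    l=P[box&(P[...,2]<zmax-25)&(P[...,2]>zmax-92)&(P[...,2]>100)]; X=l[:,:2]@Rt.T-c
    for zz in range(25,90,10):
        s=(l[:,2]<zmax-zz)&(l[:,2]>zmax-zz-10)
        if s.sum()>5: print('leg',zz,s.sum(),'x',np.round(np.percentile(X[s,0],[2,50,98]),1),'y max',np.round(np.percentile(X[s,1],98),1))
    p=P[(d>0)&(abs(P[...,2]-90.5)<3.5)&(v<300)]; p=p[np.hypot(p[:,0]-474,p[:,1]+280)<110]
    if len(p)>100:
        X=p[:,:2]@Rt.T-c; print('profile',np.round(np.percentile(X,[.5,99.5],axis=0),1).tolist(),cv2.minAreaRect(p[:,:2].astype(np.float32))[2])
E
python3 - <<'E'
from ub import *
z=np.load('wrist12.npz'); ub(z)
m={k:z[k] for k in('fx','fy','cx','cy','position','rotation')}
g=cv2.cvtColor(z['im'],cv2.COLOR_RGB2GRAY)[145:182,312:350]; mk=(g<75).astype(np.uint8)
n,lab,st,ce=cv2.connectedComponentsWithStats(mk); print(st,ce+[312,145])
h=onplane(m,330,163,60); print('hole',h,'exp',[474.7-24*np.sin(np.radians(12)),-279.4+24*np.cos(np.radians(12))])
a=np.radians(12);Rt=np.array([[np.cos(a),np.sin(a)],[-np.sin(a),np.cos(a)]]); print('TCP rel',Rt@(np.array([470.8,-291.4])-[474.7,-279.4]))
E
```

```text
crown top z 246.9 n 3341 x edges [-17.6   3.7] near y edge 18.3 ((467.988525390625, -280.2362976074219), (36.18140411376953, 22.931352615356445), 80.8192367553711)
leg 25 163 x [-11.1  -6.9  -2.4] y max 18.4
leg 35 145 x [-11.2  -6.5  -1.8] y max 18.3
leg 45 130 x [-11.4  -6.5  -2. ] y max 18.3
leg 55 138 x [-11.7  -6.5  -1.7] y max 18.4
leg 65 97 x [-11.3  -6.4  -1.4] y max 18.5
leg 75 57 x [-11.5  -6.4  -1.7] y max 18.6
profile [[-88.8, -14.8], [88.3, 14.9]] 12.000761032104492
[[   0    0   38   36 1122]
 [   9    9   18   18  246]
 [   0   36   38    1   38]] [[330.65240642 162.35828877]
 [329.80487805 163.14634146]
 [330.5        181.        ]]
hole [ 469.94918637 -254.34218374   60.        ] exp [np.float64(469.71011942037376), np.float64(-255.92445758238864)]
TCP rel [ -6.30971593 -10.92691561]
```

The U-bolt hangs vertical and square. Relative to the bracket it is at (-6.4, -10.8) mm. I'll correct that and go down to just above the profile.

```bash
python3 -m handwheel '[[[0,0.32,-0.55,0],[0,0.32,-0.57,0],[1.5,0,0,0],[2.2,0,0,0],[1.5,0,0,0],[0.6,0,0,0],[0,0,0,0],[0,0,0,0]]]'
python3 -c "
from ub import *
plan(474.7,-279.2,64.5,12.0)
m=bot.camera_model('wrist'); im,d=bot.capture('wrist'); cv2.imwrite('pics/w13.png',im[:,:,::-1]); np.savez('wrist13.npz',im=im,d=d,**{k:np.array(v) for k,v in m.items()})
ub(np.load('wrist13.npz'))
plan(474.7,-279.2,64.5,12.0)
im,d=bot.capture('scene'); cv2.imwrite('pics/s13.png',cv2.resize(im[130:310,90:270,::-1],(600,600),interpolation=cv2.INTER_CUBIC))
"
```

```text
time: 19.92
tool_pos: [475.3, -279.7, 142.7]
tcp_rot: [1.129, 1.57, -0.233]
contact_force: [0.7, -0.6, -0.8]
grip_width: 11.5
t 19.92 TCP [ 475.3 -279.7  142.7] toolx [ 4.e-04 -1.e-04 -1.e+00] tooly ang 11.98 q6 -0.88 F [ 0.7 -0.6 -0.8] grip 11.5
 shift cm [ 7.82 -0.05 -0.07] turn about tool x rad -0.0 (other way 3.141 )
crown top z 190.3 n 3334 x edges [-10.9  10.4] near y edge 28.8 ((472.4126281738281, -268.6356506347656), (36.343421936035156, 23.001054763793945), 80.75373077392578)
leg 25 170 x [-4.2  0.3  4.5] y max 28.8
leg 35 149 x [-4.4  0.3  5. ] y max 28.8
leg 45 124 x [-4.6  0.3  4.8] y max 28.6
leg 55 139 x [-4.9  0.4  5.2] y max 28.9
leg 65 98 x [-4.5  0.2  5.3] y max 28.8
leg 75 55 x [-4.7  0.5  5.5] y max 28.9
profile [[-88.8, -14.3], [88.3, 15.0]] 12.013188362121582
t 19.97 TCP [ 475.5 -280.1  143.2] toolx [ 1.4e-03 -9.0e-04 -1.0e+00] tooly ang 11.98 q6 -0.88 F [ 0.6  0.8 -1.7] grip 11.4
 shift cm [ 7.87 -0.07 -0.11] turn about tool x rad -0.0 (other way 3.141 )
```

View pics/w13.png

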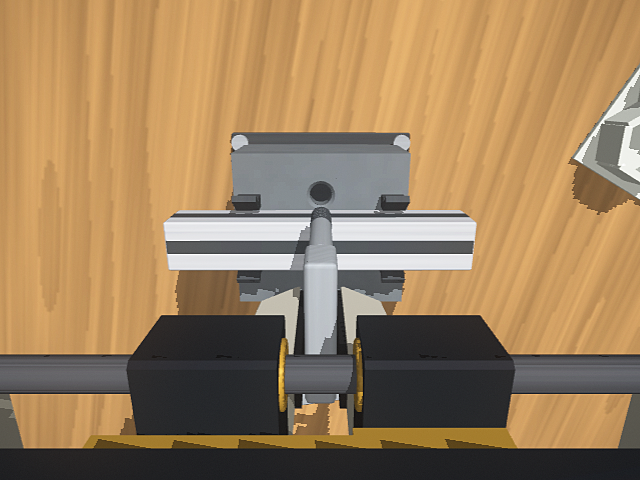

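View pics/s13.png

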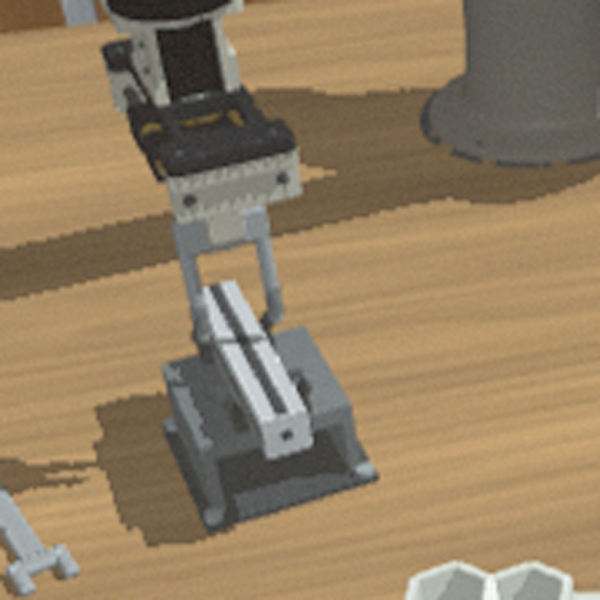

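Wrist view: the leg (321,215) lines up with the hole (320,191). The offset is (0.3, -0.2) mm. I'll go down astride.

```bash
python3 -m handwheel '[[[0.8,-0.03,-0.04,0],[1.2,0,0,0],[1.2,0,0,0],[0.6,0,0,0],[0.2,0,0,0],[0,0,0,0]]]' && python3 -m handwheel '[[[0.3,0,0,0],[0.3,0,0,0],[0.3,0,0,0],[0.3,0,0,0],[0.2,0,0,0],[0,0,0,0]]]'
python3 -c "
from h import *
plan(474.7,-279.2,64.5,12.0)
m=bot.camera_model('wrist'); im,d=bot.capture('wrist'); cv2.imwrite('pics/w14.png',im[:,:,::-1])"
```

```text
time: 20.52
tool_pos: [474.4, -279.6, 101.9]
tcp_rot: [-2.621, 1.57, 2.3]
contact_force: [-0.9, -0.3, -1.3]
grip_width: 11.8
time: 21.02
tool_pos: [474.3, -279.4, 87.7]
tcp_rot: [-2.538, 1.57, 2.383]
contact_force: [-0.1, -0.3, -1.6]
grip_width: 11.8
t 21.02 TCP [ 474.3 -279.4   87.7] toolx [-6.e-04  6.e-04 -1.e+00] tooly ang 11.97 q6 -0.88 F [-0.1 -0.3 -1.6] grip 11.8
 shift cm [ 2.32  0.05 -0.01] turn about tool x rad -0.0 (other way 3.141 )
```

View pics/w14.png

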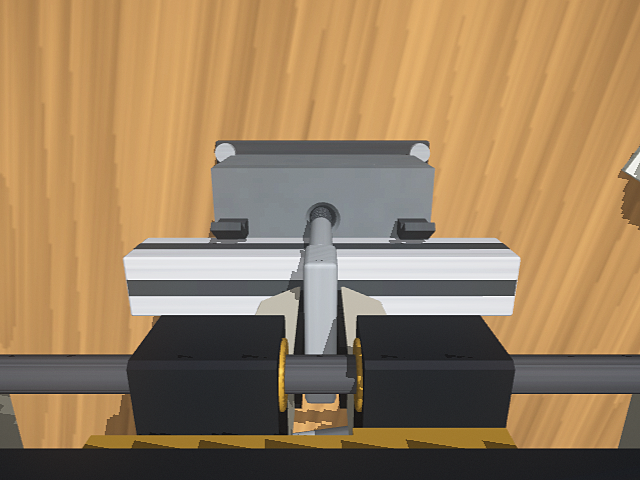

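The leg is inside the hole at (322,215) with no force. Continuing down.

```bash
python3 -m handwheel '[[[0.4,0,0,0],[0.5,0,0,0],[0.5,0,0,0],[0.4,0,0,0],[0.2,0,0,0],[0.1,0,0,0],[0,0,0,0]]]' && python3 -m handwheel '[[[0.05,0,0,0],[0.05,0,0,0],[0.05,0,0,0],[0,0,0,0],[0,0,0,0]]]'
python3 -c "
from ub import *
plan(474.7,-279.2,64.5,12.0)
m=bot.camera_model('wrist'); im,d=bot.capture('wrist'); cv2.imwrite('pics/w15.png',im[:,:,::-1])
P=cloud(m,d); q=P[290:345,308:334].reshape(-1,3); print('crown z',np.percentile(q[:,2],[10,50,90]))
ok=(d>0)&(abs(P[...,2]-90.5)<4)&(np.hypot(P[...,0]-474,P[...,1]+280)<110); print('profile z',np.median(P[ok][:,2]))
plan(474.7,-279.2,64.5,12.0)"
```

```text
time: 21.65
tool_pos: [474.4, -279.5, 66.9]
tcp_rot: [-2.64, 1.57, 2.281]
contact_force: [-0.3, -0.0, -3.1]
grip_width: 12.0
time: 22.07
tool_pos: [474.5, -279.6, 65.8]
tcp_rot: [1.193, 1.571, -0.169]
contact_force: [0.1, 0.8, -1.9]
grip_width: 11.9
t 22.07 TCP [ 474.5 -279.6   65.8] toolx [ 1.e-04 -0.e+00 -1.e+00] tooly ang 11.98 q6 -0.88 F [ 0.1  0.8 -1.9] grip 11.9
 shift cm [ 0.13  0.02 -0.04] turn about tool x rad -0.0 (other way 3.141 )
crown z [112.44405997 113.18591649 113.93191279]
profile z 90.78415266093944
t 22.12 TCP [ 474.5 -279.6   65.8] toolx [ 2.e-04 -0.e+00 -1.e+00] tooly ang 11.98 q6 -0.88 F [-0.5 -0.3 -0.6] grip 12.1
 shift cm [ 0.13  0.02 -0.04] turn about tool x rad -0.0 (other way 3.141 )
```

```bash
python3 -m handwheel '[[[0.04,0,0,0],[0.04,0,0,0],[0,0,0,0],[0,0,0,0]]]' && python3 -m handwheel '[[[0.04,0,0,0],[0,0,0,0],[0,0,0,0]]]' && python3 -m handwheel '[[[0.04,0,0,0],[0,0,0,0],[0,0,0,0]]]'
```

```text
time: 22.45
tool_pos: [474.6, -279.7, 65.3]
tcp_rot: [0.8, 1.57, -0.562]
contact_force: [-0.9, -0.1, 3.7]
grip_width: 11.7
time: 22.7
tool_pos: [474.6, -279.7, 65.3]
tcp_rot: [0.735, 1.57, -0.627]
contact_force: [-3.0, 1.2, 8.3]
grip_width: 12.0
time: 22.95
tool_pos: [474.6, -279.7, 65.3]
tcp_rot: [0.696, 1.57, -0.665]
contact_force: [-4.3, 2.1, 9.8]
grip_width: 11.9
```

Firm contact at about 10 N. I'll release, lift clear and check.

```bash
python3 -m handwheel '[[[0,0,0,0],[0,0,0,0],[0,0,0,0],[0,0,0,0]]]' 0.4 && python3 -m handwheel '[[[-0.5,0,0,0],[-1.5,0,0,0],[-3,0,0,0],[-4,0,0,0],[-2,0,0,0],[-0.5,0,0,0],[0,0,0,0]]]'
python3 -c "
from ub import *
m=bot.camera_model('wrist'); im,d=bot.capture('wrist'); cv2.imwrite('pics/w16.png',im[:,:,::-1])
P=cloud(m,d); near=(d>0)&(np.hypot(P[...,0]-474,P[...,1]+280)<110)
q=P[near&(abs(P[...,2]-112)<4)]; print('crown',len(q),np.median(q[:,2]),cv2.minAreaRect(q[:,:2].astype(np.float32)))
q=P[near&(abs(P[...,2]-90.5)<3.5)]; print('profile',np.median(q[:,2]),cv2.minAreaRect(q[:,:2].astype(np.float32)))
q=P[near&(abs(P[...,2]-60.5)<3)]; print('plate',np.median(q[:,2]))
im,d=bot.capture('scene'); cv2.imwrite('pics/s16.png',cv2.resize(im[150:310,100:260,::-1],(600,600),interpolation=cv2.INTER_CUBIC))
plan(474.7,-279.2,100,12.0)"
```

```text
time: 23.28
tool_pos: [475.9, -280.2, 64.8]
tcp_rot: [0.922, 1.567, -0.44]
contact_force: [4.7, 0.2, 5.3]
grip_width: 33.3
time: 23.87
tool_pos: [474.7, -280.0, 180.3]
tcp_rot: [0.597, 1.569, -0.765]
contact_force: [-0.4, 1.1, 0.2]
grip_width: 36.8
crown 1732 112.63973545354509 ((474.4120178222656, -279.4778747558594), (11.756647109985352, 58.023372650146484), 11.566499710083008)
profile 90.84104108667091 ((473.1289367675781, -272.8460693359375), (180.2018585205078, 44.03691482543945), 12.050971984863281)
plate 60.792986891823915
t 23.97 TCP [ 473.6 -279.1  177.6] toolx [-0.0023  0.0017 -1.    ] tooly ang 11.97 q6 -0.88 F [-0.5  0.9  0.7] grip 36.8
 shift cm [7.76 0.12 0.05] turn about tool x rad -0.0 (other way 3.141 )
```

View pics/w16.png

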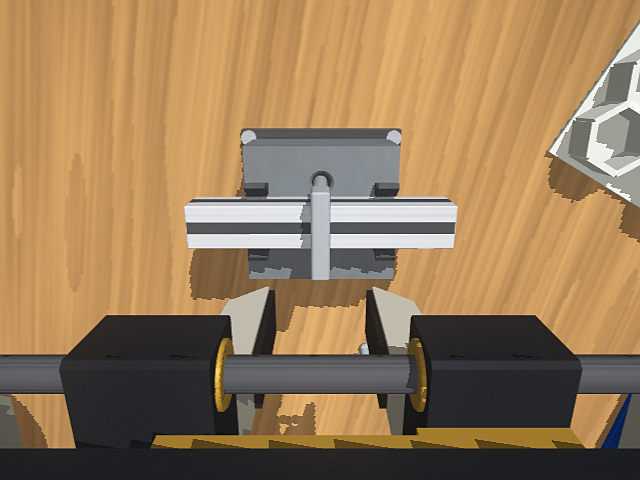

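View pics/s16.png

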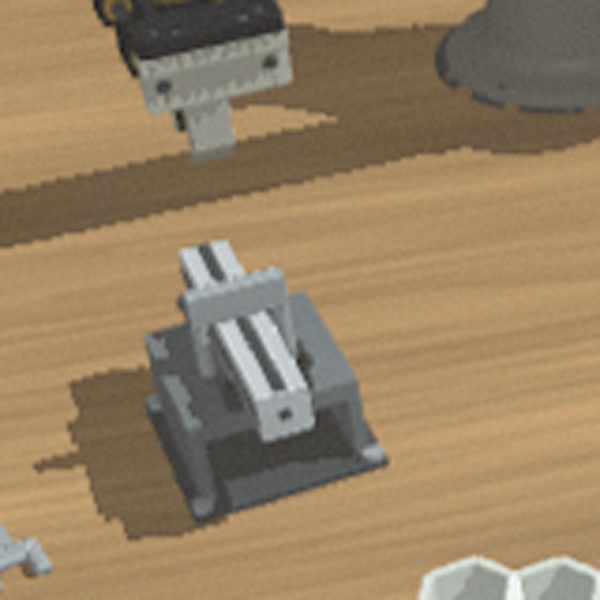

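The crown top is at 112.6 and the profile top at 90.8, so the gap is 21.8 mm (the crown is 22 mm high). It's fully home and the gripper is clear, so I'm handing in.

```bash
python3 -m handwheel '[[[-2,0,0,0],[0,0,0,0],[0,0,0,0],[0,0,0,0]]]' && python3 -c "
from plant import bot
print(bot.close_job(), bot.get_obs()['time'])"
```

```text
time: 24.3
tool_pos: [473.9, -279.2, 197.4]
tcp_rot: [-2.465, 1.568, 2.456]
contact_force: [-0.9, 0.1, 0.2]
grip_width: 36.6
the job is handed in; nothing more can be done
the job is handed in; nothing more can be done
```

I laid the profile in the bracket's cradle and let go. I then put the wide U-bolt astride it, both legs in the holes, and pressed it home with about 10 N. The job was handed in at about 24 s of the 61 s allowed.

**Last checks:**
- **Profile:** it lies flat in the cradle, aligned to within about 0.1° and roughly centred; the ends were within about 1 mm of even when I laid it. Its top measures z 90.8 mm.
- **U-bolt:** the crown is centred on the bracket, with its top at z 112.6 mm. That is 21.8 mm above the profile, so the 22 mm crown rests on it.
- **Gripper:** it was open, about 100 mm clear above the work and touching nothing at hand-in.
- **Other things:** the narrow U-bolt was still in the rack after I took the wide one, and I saw no contact with anything else. I took no final picture of the whole bench.

**What failed or disagreed:** the first grasp of the profile closed on air. Both cameras showed the fingertips about 28 mm behind the reported TCP, despite the description. The profile did not move; I allowed for the offset from then on and the second grasp held.

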